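# Load a foam board into the hot-wire cutting jig and snap its two hold-down straps shut

### The job

Get the yellow foam board ready for hot-wire trimming: slide it along the bench, flat, into the open end of the cutting jig until it sits squarely against the end stop, and then press both hinged hold-down straps down on it until each one snaps under its sprung catch and stays shut. Do not push the jars, the dropper bottle or the water bottle about.

Things in the scene. Friction and masses are not known exactly. Their poses are not given: they have to be found in the camera images.
- jig: hot-wire cutting jig screwed to the bench, 200 x 132 x 3 mm plywood base with aluminium rails 20 mm high that form a channel along the jig's own y, open at its -y end. Origin: on the bench, on the channel's middle line; jig x points to the strap hinges (roughly away from the robot), z up. Faces: back fence x = +60 mm, front rail x = -60 mm, end stop y = +60 mm
- mouth (a point): middle of the open end of the channel (jig x = 0, y = -55 mm), on the 3 mm base. Before it lie two flared wings, 18 mm high, out to x = +-75 mm at y = -81 mm, and a ramp as wide as the channel from bench level (y = -84 mm) up to the base (y = -60 mm); axes as the jig's
- board_home (a point): where the centre of the board's underside lies when it is home: jig x = +3 mm, y = -16 mm, on the base, 3 mm over the bench; axes as the jig's. The board then touches back fence and end stop, and its last 37 mm stick out of the mouth
- shoe (a point): nose of the sprung steel shoe in the front rail (jig x = -51 mm, y = -2 to +22 mm, sloped lead-in from y = -33 mm on). The board pushes it back some 3 mm; it presses the board against the back fence with about 1 N, so that sliding the board home takes 2 to 3 N. It may hold the board slightly nose-up until a strap presses it flat
- strap_left (a joint): hinge of the left steel strap (crosses the channel at jig y = +40 mm, nearer the end stop), rad: 0 = shut, 1.57 = upright, 2 = leaning back, limit. Friction and a light spring keep it where it is left above about 0.85; lower it pops up (about 1 N at the tab) unless the catch holds it. At about 0.07 its hook meets the catch; 8 to 12 N at the tab then snap it past. Latched below 0.02
- strap_right (a joint): hinge of the right steel strap (crosses the channel at jig y = -30 mm, nearer the mouth); the same otherwise
- left_hinge (a point): middle of the left strap's hinge axis (jig x = +74 mm, y = +40 mm, z = 30 mm), which runs along jig y. The strap is 22 mm wide, 170 mm long from axis to end of its red tab; its outer face lies in the plane of the axis. Shut, it points along jig -x with that face 30 mm over the bench, above its 23 mm high black catch housing (jig x = -83 to -104 mm)
- foam_board: yellow rigid foam board, 114 (its x) x 152 (its y) x 17 mm, about 80 g, flat on the bench; too wide for the gripper. Origin: centre of its underside. It goes into the jig with its 152 mm side along the channel; which end leads and which way round does not matter
- right_hinge (a point): middle of the hinge axis of the right strap (jig x = +74 mm, y = -30 mm, z = 30 mm); the strap is the same as the left one
- left_tab (a point): outer face of the left strap at the root of its red thumb tab, 152 mm from the hinge axis: the place to press
- right_tab (a point): the same point on the right strap
- brush_jar: clear glass jar, 71 mm across, 99 mm tall, bystander; origin under its centre
- pigment_jar: jar with dark lid, 70 mm across, 86 mm tall, bystander; origin under its centre
- solvent_dropper: small amber dropper bottle, 33 mm across, 102 mm tall, bystander; origin under its centre
- water_bottle_small: clear water bottle with blue cap, 64 mm across, 204 mm tall, bystander; origin under its centre
Things that resemble listed ones, but are neither listed nor needed, are in the scene too. There is more than one size of the foam_board; the job needs the larger.

How it is judged:
On the way, in this order (a step that is already met when the one before it is completed fails the run):
1. the foam board is home in the channel, square against the end stop (y of foam_board in the frame of jig above -0.02 m and x of foam_board in the frame of jig between -0.004 and 0.007 m and angle between the x axis of foam_board and the x axis of jig, either way round below 0.04 rad), for 0.2 s.
2. both straps are snapped shut (value of joint each of strap_left, strap_right below 0.02 rad), for 0.2 s.
At the end, for the whole second after the job is handed in: The foam board lies flat and at rest in the channel, its end within 4 mm of the end stop, its side within about 4 mm of the back fence and square to within 0.04 rad, and both straps are latched (joint under 0.02 rad) (all of step 1 and all of step 2 and z of foam_board in the frame of jig below 0.006 m and linear speed of foam_board below 0.02 m/s); the robot touches nothing.
It fails at once if a jar or bottle is pushed more than 40 mm or tipped over (distance of any of brush_jar, pigment_jar, solvent_dropper, water_bottle_small from where it was at the start of the episode above 0.04 m or angle between any of brush_jar, pigment_jar, solvent_dropper, water_bottle_small's own z axis and vertical above 0.4 rad).
It also fails if it takes over 72 s, if anything falls off the work surface, if the arm or the gripper's body presses on something with over 40 N, if the wrist force passes 120 N, or if a joint passes its speed limit or range.

### The arm

A 6-joint arm with a two-finger parallel gripper is mounted at the origin on the work surface; the furniture and walls round the work are solid. World frame = base frame: x ahead of the robot, y to its left, z up, the work surface at z = 0. Lengths are in m, angles in rad, forces in N, time in s.
With the tool pointing down it reaches from about 0.375 to 0.9 m from the base axis. Payload 3.1 kg.
Tool frame: the origin (TCP) lies on the centre line of the jaws, within the pads' length; the fingertips stand 11 mm ahead of it and the grasp point (between the pads) lies 8 mm behind it; z points along the fingers, y is the line along which they close (so a half turn about z gives the same grasp; the last joint's range is limited). The gripper opens to 85 mm and grips with 20 to 120 N. Pads are 22 mm wide; open, the fingers measure 114 mm over their backs; the gripper's body (76 mm by 85 mm) begins 54 mm behind the grasp point. The pads swing forward as they close: fully open they stand 13 mm farther back than shut.
Start: joints at [-1.415, 0.527, 1.433, -0, 1.181, -0.178], TCP at [0.205, -0.59, 0.242] pointing down, gripper open.
Joint ranges: [-3.08, 3.08], [-0.75, 2.2], [0.22, 2.44], [-1.43, 4.57], [0, 2.65], [-2.85, 2.85]. Speed limits (rad/s): [2.79, 2.79, 3.14, 3.14, 3.14, 3.14].

### API

Orientations are given as a 3x3 rotation matrix whose columns are the frame's x, y, z axes.
In Python, from cell import env, get_image, hand_in, models gives the robot as it stands.
- The arm moves only by the shell command python3 -m creep 'ROWS' [FORCE]. ROWS is a JSON object whose one key "motion" holds a list of rows, each an object with "claw": the finger opening in cm, from 0 to 8.54; "slide": the shift along the world's x, y, z in cm, a list of three; "yaw": the turn about the world's z in degrees. A call has 1 to 8 rows; each row shifts and turns the commanded pose from where the row before left it; what a row does not reach is not made up. A row lasts 1/10 s, in which the tool goes at most 50 mm and 8.59 degrees, less where a joint would pass 70% of its speed; a pose out of reach is approached as far as the arm can. A call with a gripper value outside its range is refused whole. The fingers move at their own pace and stop on an object; FORCE is the grip in N (left out, the last holds). Time passes only in rows, so rows that do not move let the fingers close. It gives the time, the measured TCP pose, the force, the opening and the grip force at its end, in the units of the state.
- env.get_obs(): the state, without advancing time (a new reading comes with each control period).
- get_image(name): name is "side" or "top" or "wrist"; returns a dict with "color" (384x512x3 uint8, blue, green, red), "fx", "fy", "cx", "cy" (pixels), "distortion" ([k1, k2, p1, p2, k3] as OpenCV has them; the pictures are not rectified), "eye" and "orientation" of the camera in the world; the wrist camera has in their place "T_tool_cam" (4x4, takes a point from camera to tool coordinates, whose origin is the TCP and whose axes are the flange's). Camera axes: x right, y up, looking along -z (the intrinsics and any distortion apply to the point x, -y, -z); pixel columns grow to the right and rows downward; lengths in m; the calibration is good to about 2 mm. A picture is of the moment at which its call begins: read the wrist's pose just before it. There is no depth.
- hand_in(): hands the job in; it is judged then, once.
Trained networks look in the newest picture that a camera, given by its name, has taken for a name from the list of things; names that differ only in an ending like _2 or _b are one class to them, and where a whole thing is asked for, a point or a joint stands for the part that bears it (a point fixed in the world has none). Each returns a list of dicts, best first, with "score" (0 to 1); they miss things now and then, are a little off and sometimes report something else, mostly with a low value. They report only what shows in the picture. A call takes as long as a camera call. They do not tell look-alikes from the thing itself.
- models.boxes_of(camera, name): "rect" ([left, top, right, bottom] in pixels, round what is visible of it).
- models.pinpoint(camera, name): "pixel" ([column, row] in pixels: a listed point, or the origin of a listed thing).
The state is a dict: "time": time; "qpos": joint angles; "qvel": joint speeds; "tau": joint torques, N m; "ee_pos": TCP position; "eef_rot": TCP orientation; "contact_force": force on the tool from outside, world axes, zero at the start; "moment": the same for the moment, N m; "opening": finger opening in m; "grasp_force": force on a finger pad.
Only numpy, scipy, OpenCV 4.12 (cv2) and the standard library are available. Lean on these libraries where they do the work, as an engineer would, in place of code of your own. Each camera call takes 0.05 s, during which the arm holds its last target. There are 200 camera calls.

## Working session

There is one attempt and no reset: what is moved stays moved. The work goes in short steps, Python scripts to look and compute and a shell command to move; the robot and the scene stay as the last step left them, time stands still between calls to the robot, and variables do not carry over. Pictures are saved under pics/ and viewed, at most 10 in all, crops included, and the job is handed in when it is done.

```bash
ls; mkdir -p pics; cat > h.py <<'E'
import numpy as np,cv2
from cell import env,get_image,models
def ray(im,px):
    K=np.array([[im['fx'],0,im['cx']],[0,im['fy'],im['cy']],[0,0,1]])
    p=cv2.undistortPoints(np.array([[px]],float),K,np.array(im['distortion'],float))[0,0]
    if 'eye' in im: R=np.array(im['orientation']);e=np.array(im['eye'])
    else:
        T=np.array(im['T_tool_cam']);o=im['obs'];Rt=np.array(o['eef_rot']);R=Rt@T[:3,:3];e=np.array(o['ee_pos'])+Rt@T[:3,3]
    return e,R@np.array([p[0],-p[1],-1.])
def at(im,px,z):
    e,d=ray(im,px);return e+d*(z-e[2])/d[2]
def proj(im,P):
    K=np.array([[im['fx'],0,im['cx']],[0,im['fy'],im['cy']],[0,0,1]])
    if 'eye' in im: R=np.array(im['orientation']);e=np.array(im['eye'])
    else:
        T=np.array(im['T_tool_cam']);o=im['obs'];Rt=np.array(o['eef_rot']);R=Rt@T[:3,:3];e=np.array(o['ee_pos'])+Rt@T[:3,3]
    c=(np.atleast_2d(P)-e)@R*[1,-1,-1]
    return cv2.projectPoints(c,np.zeros(3),np.zeros(3),K,np.array(im['distortion'],float))[0][:,0]
def grab(n):
    o=env.get_obs();im=get_image(n);im['obs']=o;return im
E
python3 - <<'E'
from h import *
np.set_printoptions(precision=4,suppress=True)
ims={}
for c in('top','side'):
    im=grab(c);ims[c]=im
    print(c,im['eye'],np.array(im['orientation'])[:,2])
    for n in ['jig','mouth','board_home','shoe','left_hinge','right_hinge','left_tab','right_tab','foam_board']:
        z={'jig':0,'mouth':.003,'board_home':.003,'shoe':.015,'left_hinge':.03,'right_hinge':.03,'foam_board':0}.get(n,.1)
        for r in models.pinpoint(c,n)[:3]:
            print(n,round(r['score'],2),np.round(r['pixel'],1),at(im,r['pixel'],z))
    for n in ['foam_board','brush_jar','pigment_jar','solvent_dropper','water_bottle_small']:
        for r in models.boxes_of(c,n)[:3]: print(n,round(r['score'],2),np.round(r['rect']))
    for n in ['brush_jar','pigment_jar','solvent_dropper','water_bottle_small']:
        for r in models.pinpoint(c,n)[:2]: print(n,round(r['score'],2),at(im,r['pixel'],0))
cv2.imwrite('pics/a.png',np.vstack([ims['top']['color'],ims['side']['color']])[:, :])
cv2.imwrite('pics/top0.png',cv2.resize(ims['top']['color'],(800,600)))
cv2.imwrite('pics/side0.png',cv2.resize(ims['side']['color'],(800,600)))
E
```

```text
pics
top [0.2876 0.0714 1.4251] [-0.1784 -0.0204  0.9838]
jig 0.73 [237.6 198.2] [0.5198 0.1459 0.    ]
mouth 0.67 [256.6 204.2] [0.5001 0.0855 0.003 ]
board_home 0.95 [239.  199.8] [0.5142 0.1412 0.003 ]
board_home 0.7 [245.  174.1] [0.5973 0.1227 0.003 ]
shoe 0.76 [231.8 217.2] [0.4573 0.1627 0.015 ]
shoe 0.19 [272.2 238. ] [0.3926 0.037  0.015 ]
left_hinge 0.84 [223.5 173.4] [0.5938 0.1894 0.03  ]
right_hinge 0.57 [249.1 176.3] [0.5844 0.1089 0.03  ]
right_hinge 0.19 [311.8 192.6] [ 0.5324 -0.0866  0.03  ]
right_tab 0.45 [245.8 172.4] [0.5814 0.1169 0.1   ]
foam_board 0.87 [308.7 192.7] [ 0.5374 -0.08    0.    ]
foam_board 0.59 [346.1 146.7] [ 0.6893 -0.2057  0.    ]
foam_board 0.97 [328. 127. 362. 160.]
foam_board 0.68 [285. 176. 339. 216.]
brush_jar 0.71 [182. 184. 202. 208.]
pigment_jar 0.87 [234. 142. 259. 170.]
water_bottle_small 0.67 [142. 205. 168. 231.]
brush_jar 0.57 [0.5333 0.2836 0.    ]
pigment_jar 0.56 [0.6425 0.1209 0.    ]
solvent_dropper 0.44 [0.3849 0.0391 0.    ]
water_bottle_small 0.93 [0.442  0.3787 0.    ]
side [0.9768 0.4532 1.0982] [0.3693 0.2911 0.8825]
jig
[... 469 characters left out ...]
 [0.6029 0.1243 0.1   ]
right_tab 0.71 [246.2 181.3] [0.5247 0.0835 0.1   ]
right_tab 0.58 [255.9 197.5] [0.5459 0.1317 0.1   ]
right_tab 0.25 [267.7 208.5] [0.5518 0.1734 0.1   ]
foam_board 0.9 [201.5 165.9] [ 0.5197 -0.0843  0.    ]
foam_board 0.68 [127.  184.4] [ 0.6942 -0.2042  0.    ]
foam_board 0.76 [169. 140. 231. 192.]
foam_board 0.64 [110. 164. 142. 202.]
brush_jar 0.55 [296. 214. 324. 253.]
pigment_jar 0.96 [209. 215. 242. 250.]
solvent_dropper 0.61 [257. 135. 270. 161.]
water_bottle_small 0.87 [350. 196. 386. 251.]
brush_jar 0.74 [0.5235 0.2835 0.    ]
pigment_jar 0.74 [0.6463 0.1151 0.    ]
solvent_dropper 0.83 [0.3835 0.0283 0.    ]
water_bottle_small 0.91 [0.4306 0.387  0.    ]
```

View pics/top0.png

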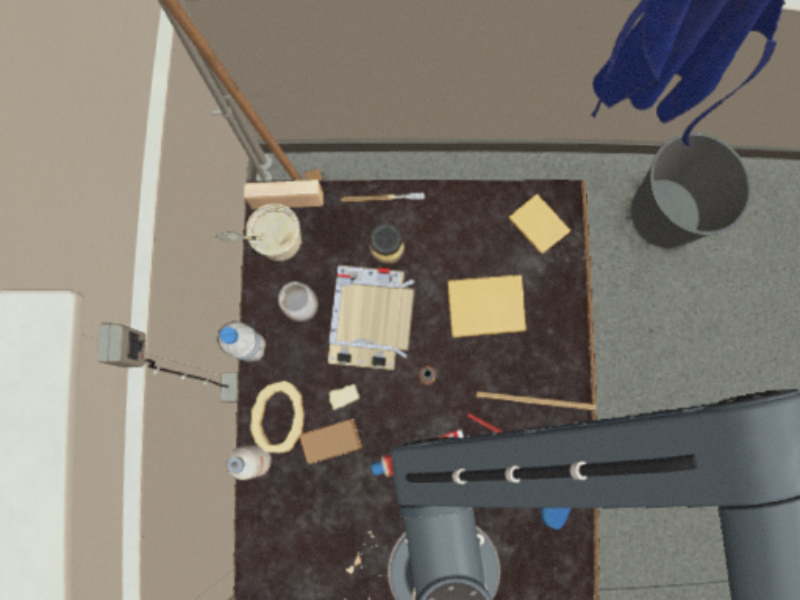

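View pics/side0.png

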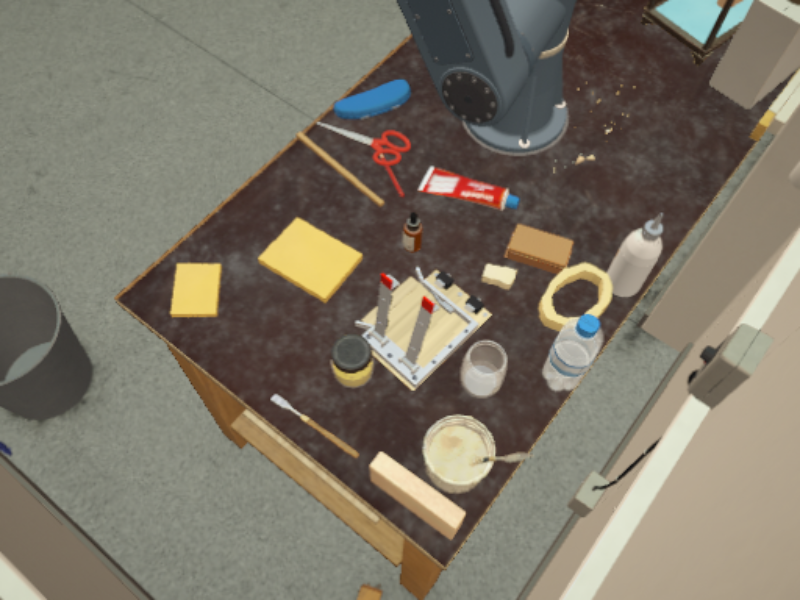

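The boards: larger at top (487,305), which is side (310,258). The smaller look-alike is at top (540,223), side (196,290). The wooden base at (372,317) is the jig, with its straps standing up, and the brown and cream blocks are not boards. I choose the larger board. Next I'll check it in a close crop and measure it by colour.

```bash
cat >> h.py <<'E'
def board(im,z=.017,near=None):
    hsv=cv2.cvtColor(im['color'],cv2.COLOR_BGR2HSV)
    m=cv2.inRange(hsv,(15,85,110),(35,255,255))
    out=[]
    for c in cv2.findContours(m,cv2.RETR_EXTERNAL,cv2.CHAIN_APPROX_NONE)[0]:
        if cv2.contourArea(c)<300: continue
        P=np.array([at(im,p[0],z)[:2] for p in c])
        r=cv2.minAreaRect((P*1000).astype(np.float32))
        out.append((r,cv2.boundingRect(c)))
    return out
E
python3 - <<'E'
from h import *
np.set_printoptions(precision=4,suppress=True)
for c in('top','side'):
    im=grab(c)
    for b in board(im): print(c,b)
    if c=='top': cv2.imwrite('pics/c1.png',cv2.resize(im['color'][110:260,190:400],(800,571),interpolation=cv2.INTER_CUBIC))
o=env.get_obs();print(o['ee_pos'],o['eef_rot'],o['time']);w=grab('wrist');print(w['T_tool_cam'],w['fx'])
E
```

```text
top (((271.14520263671875, 254.65989685058594), (170.81356811523438, 111.49407958984375), 58.23114013671875), (185, 247, 45, 50))
top (((526.6053466796875, -86.52959442138672), (117.05145263671875, 153.57350158691406), 4.859385967254639), (286, 176, 51, 40))
top (((697.693359375, -199.22190856933594), (106.81986236572266, 82.45243072509766), 39.99897384643555), (326, 124, 39, 38))
side (((758.8001708984375, 320.758544921875), (42.12443542480469, 163.2523193359375), 11.03905963897705), (236, 297, 62, 49))
side (((702.1904296875, -197.0382080078125), (108.74967956542969, 82.90675354003906), 40.341251373291016), (108, 168, 34, 35))
side (((251.56094360351562, 236.28268432617188), (81.21603393554688, 135.44168090820312), 18.040082931518555), (324, 143, 50, 33))
side (((529.4274291992188, -85.35043334960938), (121.83844757080078, 158.64903259277344), 4.8169379234313965), (165, 139, 67, 55))
side (((543.69189453125, 60.0921630859375), (718.887451171875, 627.1014404296875), 89.86397552490234), (73, 67, 262, 317))
[ 0.2048 -0.5905  0.2423] [[ 0.9448  0.3277 -0.    ]
 [ 0.3277 -0.9448  0.    ]
 [-0.     -0.     -1.    ]] 2.0
[[-0.0012  0.9486  0.3165  0.0825]
 [ 1.      0.001   0.0009 -0.0007]
 [ 0.0005  0.3165 -0.9486 -0.1307]
 [ 0.      0.      0.      1.    ]] 319.27567824627533
```

View pics/c1.png

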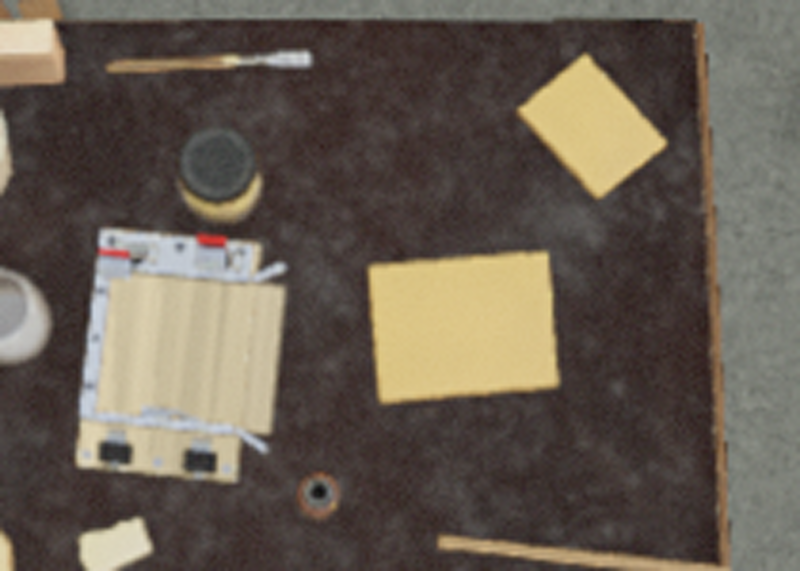

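The crop shows the larger board at crop (463,327), about 153 mm long against about 108 mm for the small one at (592,127). Both straps stand upright, with the pigment jar behind the jig. Now I'll move the wrist camera above the jig for an accurate fix.

```bash
for i in 1; do python3 -m creep '{"motion":[{"claw":8.5,"slide":[2,4.3,1],"yaw":-0.9},{"claw":8.5,"slide":[2,4.3,1],"yaw":-0.9},{"claw":8.5,"slide":[2,4.3,1],"yaw":-0.9},{"claw":8.5,"slide":[2,4.3,1],"yaw":-0.9},{"claw":8.5,"slide":[2,4.3,1],"yaw":-0.9},{"claw":8.5,"slide":[2,4.3,1],"yaw":-0.9},{"claw":8.5,"slide":[2,4.3,1],"yaw":-0.9},{"claw":8.5,"slide":[2,4.3,1],"yaw":-0.9}]}' 20; done
python3 -m creep '{"motion":[{"claw":8.5,"slide":[2,4.3,0.2],"yaw":-0.9},{"claw":8.5,"slide":[2,4.3,0.2],"yaw":-0.9},{"claw":8.5,"slide":[2,4.3,0.2],"yaw":-0.9},{"claw":8.5,"slide":[2,4.3,0.2],"yaw":-0.9},{"claw":8.5,"slide":[2,4.3,0.2],"yaw":-0.9},{"claw":8.5,"slide":[2,4.3,0],"yaw":-0.9},{"claw":8.5,"slide":[0,0,0],"yaw":0},{"claw":8.5,"slide":[0,0,0],"yaw":0}]}'
python3 - <<'E'
from h import *
np.set_printoptions(precision=4,suppress=True)
im=grab('wrist');c='wrist';print(im['obs']['ee_pos'])
for b in board(im): print(b)
for n,z in [('jig',0),('mouth',.003),('board_home',.003),('shoe',.015),('left_hinge',.03),('right_hinge',.03),('left_tab',.18),('right_tab',.18),('foam_board',0)]:
    for r in models.pinpoint(c,n)[:3]: print(n,round(r['score'],2),np.round(r['pixel'],1),at(im,r['pixel'],z))
for n in ['brush_jar','pigment_jar','solvent_dropper','water_bottle_small']:
    for r in models.pinpoint(c,n)[:2]: print(n,round(r['score'],2),at(im,r['pixel'],0))
cv2.imwrite('pics/w1.png',cv2.resize(im['color'],(800,600),interpolation=cv2.INTER_CUBIC))
E
```

```text
time: 2.85
ee_pos: [0.3653, -0.2447, 0.323]
eef_rot: [[0.979, 0.205, 0.001], [0.205, -0.979, -0.001], [0.001, 0.001, -1.0]]
contact_force: [1.2, -0.1, 0.5]
opening: 0.0849
grasp_force: 0.0
time: 3.65
ee_pos: [0.4848, 0.0125, 0.3322]
eef_rot: [[0.993, 0.117, -0.0], [0.117, -0.993, -0.0], [-0.0, 0.0, -1.0]]
contact_force: [-0.6, -1.2, 0.0]
opening: 0.0852
grasp_force: 0.0
[0.4848 0.0125 0.3322]
(((292.75872802734375, 346.871826171875), (107.45645141601562, 61.88195037841797), 17.195568084716797), (29, 212, 41, 62))
(((293.18463134765625, 292.0860900878906), (193.49807739257812, 133.98867797851562), 55.04587173461914), (21, 197, 121, 99))
(((527.3505859375, -86.18351745605469), (113.01693725585938, 151.87257385253906), 4.7394795417785645), (280, 84, 116, 86))
(((636.1851196289062, 101.599609375), (27.187686920166016, 63.20154571533203), 48.052371978759766), (182, 1, 40, 41))
(((507.377685546875, -256.54705810546875), (248.03170776367188, 438.60223388671875), 67.85155487060547), (299, 0, 211, 302))
(((691.4537353515625, -200.16229248046875), (89.6489486694336, 82.00952911376953), 39.28873062133789), (400, 0, 82, 60))
jig 0.78 [169.1 117.5] [0.5134 0.1497 0.    ]
mouth 0.58 [204.8 129.7] [0.502  0.0969 0.003 ]
board_home 0.61 [177.  117.4] [0.5151 0.1376 0.003 ]
shoe 0.63 [156.4 154.2] [0.4614 0.1623 0.015 ]
shoe 0.55 [72.4 79.8] [0.5534 0.2832 0.015 ]
left_hinge 0.61 [140.9  60.4] [0.5859 0.1812 0.03  ]
right_hinge 0.84 [192.2  71.4] [0.5787 0.114  0.03  ]
left_tab 0.67 [76.  80.5] [0.5579 0.1841 0.18  ]
right_tab 0.76 [151.9  84.7] [0.5602 0.1164 0.18  ]
foam_board 0.92 [436.2  13.9] [ 0.6967 -0.2001  0.    ]
foam_board 0.82 [336.2 130.8] [ 0.5222 -0.0909  0.    ]
brush_jar 0.79 [0.5318 0.2879 0.    ]
pigment_jar 0.78 [0.6462 0.1127 0.    ]
solvent_dropper 0.95 [0.3856 0.0369 0.    ]
solvent_dropper 0.67 [0.5573 0.1764 0.    ]
water_bottle_small 0.83 [0.4446 0.3893 0.    ]
```

View pics/w1.png

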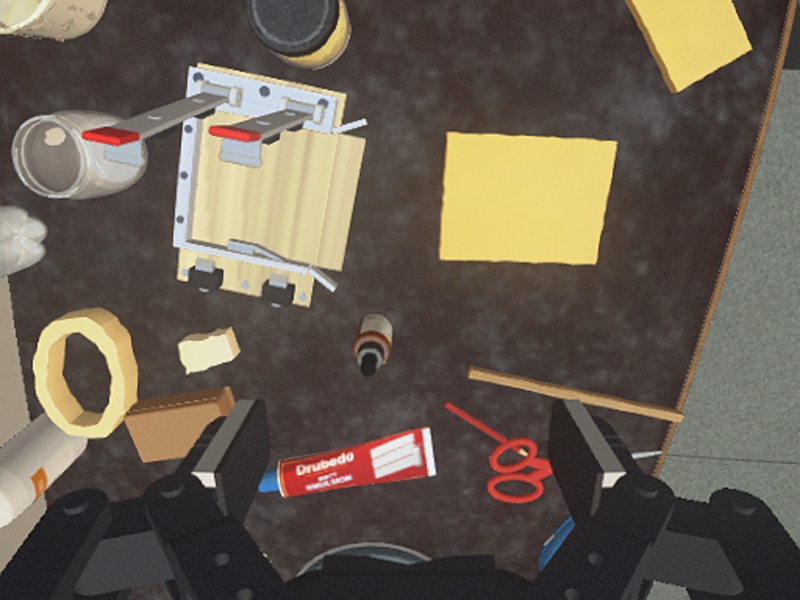

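The wrist picture shows the jig with its open mouth on the right, about (350,200). The straps are upright with red tabs at (110,137) and (235,132), the board is at (527,197), and the dropper is at (372,345). I'll fit the jig pose from all three cameras and check it with an overlay.

```bash
cat > fit.py <<'E'
from h import *
from scipy.optimize import least_squares
M={'jig':(0,0,0),'mouth':(0,-.055,.003),'board_home':(.003,-.016,.003),'shoe':(-.051,.010,.015),'left_hinge':(.074,.04,.03),'right_hinge':(.074,-.03,.03)}
def J(p,P):
    P=np.atleast_2d(P);c,s=np.cos(p[2]),np.sin(p[2])
    return np.c_[p[0]+c*P[:,0]-s*P[:,1],p[1]+s*P[:,0]+c*P[:,1],P[:,2]]
E
python3 - <<'E'
from fit import *
np.set_printoptions(precision=4,suppress=True)
A=[]
for c in('wrist','top','side'):
    im=grab(c)
    if c=='wrist': w=im
    for n in M:
        for r in models.pinpoint(c,n)[:1]: A.append((at(im,r['pixel'],M[n][2]),M[n],c,n))
f=lambda p:np.concatenate([(J(p,m)[0]-a)[:2] for a,m,_,_ in A])*1000
r=least_squares(f,[.515,.146,-.12],loss='soft_l1',f_scale=4);p=r.x;print(p)
for (a,m,c,n),e in zip(A,f(p).reshape(-1,2)): print(c,n,e)
S=5;x0,y0=100,35
v=cv2.resize(w['color'][y0:y0+120+20,x0:x0+150],None,fx=S,fy=S,interpolation=cv2.INTER_CUBIC)[:600]
def line(P,col):
    q=(proj(w,J(p,P))-[x0,y0]+.5)*S
    cv2.polylines(v,[np.int32(q)],False,col,1)
line([(.06,-.055,.02),(.06,.06,.02),(-.06,.06,.02),(-.06,-.055,.02)],(0,0,255))
line([(.06,-.055,.003),(.06,.06,.003),(-.06,.06,.003),(-.06,-.055,.003)],(255,0,0))
line([(.06,-.06,.003),(.06,-.084,0),(-.06,-.084,0),(-.06,-.06,.003)],(0,160,0))
for y in(.04,-.03):
    for s in(1,-1): line([(-.083,y+.008*s,.023),(-.104,y+.008*s,.023)],(0,255,255))
    line([(.074,y-.011,.03),(.074,y+.011,.03)],(255,0,255))
cv2.imwrite('pics/w2.png',v);np.savez('w.npz',color=w['color'])
E
```

```text
[ 0.5087  0.1506 -0.0863]
wrist jig [-0.0173  0.1742]
wrist mouth [ 2.1764 -0.8195]
wrist board_home [-3.5023  4.7941]
wrist shoe [6.0033 0.8732]
wrist left_hinge [0.0079 2.3823]
wrist right_hinge [ 2.8298 -2.928 ]
top jig [-6.5664  4.1327]
top mouth [ 7.0631 -1.7045]
top board_home [-4.159  -2.7181]
top shoe [7.7751 1.3805]
top left_hinge [-0.202   0.1747]
top right_hinge [ 1.2271 -2.6433]
side jig [-2.1289 -2.8437]
side mouth [-5.9821  4.236 ]
side board_home [-3.9998 -5.5585]
side shoe [ 1.3497 -2.2181]
side left_hinge [1.2387 7.2336]
side right_hinge [-1.0831 -0.2168]
```

View pics/w2.png

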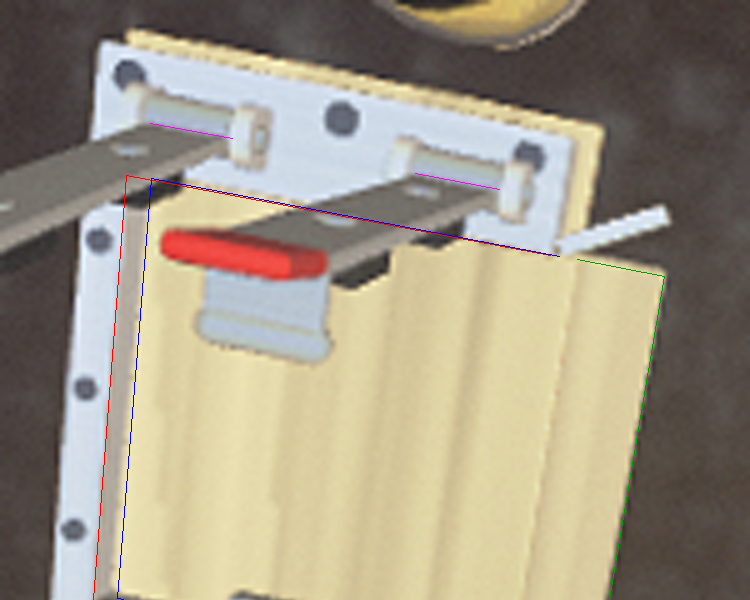

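The overlay fits to about 1 mm: jig at (0.509, 0.1505), yaw −4.9°. The board in the jig frame is at x +39 mm, y −234 mm, yaw +9.7°, so I'll push it sideways first with the two open fingers on its +x side. Before that I need to check where the open fingertips lie.

```bash
python3 - <<'E'
from fit import *
np.set_printoptions(precision=4,suppress=True)
w=grab('wrist');o=w['obs'];R=np.array(o['eef_rot']);t=np.array(o['ee_pos'])
for z in(-.005,0,.005,.011):
    P=[(x,y,z) for y in(.0425,.057) for x in(-.011,.011)]
    print(z,proj(w,np.array(P)@R.T+t).round(0).tolist())
b=np.array([.5274,-.0862]);a=np.radians(4.74)
for x in (.085,.068): print('tcp',b+[np.cos(a)*x,np.sin(a)*x], 'now',t, 'toolx deg',np.degrees(np.arctan2(R[1,0],R[0,0])))
E
```

```text
-0.005 [[353.0, 298.0], [358.0, 257.0], [383.0, 297.0], [390.0, 256.0]]
0 [[350.0, 291.0], [355.0, 251.0], [380.0, 291.0], [386.0, 251.0]]
0.005 [[348.0, 285.0], [352.0, 246.0], [376.0, 285.0], [382.0, 246.0]]
0.011 [[345.0, 279.0], [349.0, 241.0], [372.0, 278.0], [378.0, 240.0]]
tcp [ 0.6121 -0.0792] now [0.4848 0.0115 0.3323] toolx deg 6.523768061414508
tcp [ 0.5952 -0.0806] now [0.4848 0.0115 0.3323] toolx deg 6.523768061414508
```

```bash
python3 -m creep '{"motion":[{"claw":8.5,"slide":[3.2,-2.3,-2],"yaw":-0.5},{"claw":8.5,"slide":[3.2,-2.3,-2],"yaw":-0.5},{"claw":8.5,"slide":[3.2,-2.3,-2],"yaw":-0.4},{"claw":8.5,"slide":[3.2,-2.2,-2],"yaw":-0.4},{"claw":8.5,"slide":[0,0,-4.5],"yaw":0},{"claw":8.5,"slide":[0,0,-4.5],"yaw":0},{"claw":8.5,"slide":[0,0,-4.5],"yaw":0},{"claw":8.5,"slide":[0,0,-4.5],"yaw":0}]}'
python3 -m creep '{"motion":[{"claw":8.5,"slide":[0,0,-3.5],"yaw":0},{"claw":8.5,"slide":[0,0,-1.5],"yaw":0},{"claw":8.5,"slide":[0,0,-0.8],"yaw":0},{"claw":8.5,"slide":[0,0,0],"yaw":0},{"claw":8.5,"slide":[0,0,0],"yaw":0}]}'
```

```text
time: 6.25
ee_pos: [0.613, -0.0797, 0.0706]
eef_rot: [[0.997, 0.082, 0.001], [0.082, -0.997, -0.0], [0.001, 0.0, -1.0]]
contact_force: [0.1, 0.4, -0.1]
opening: 0.0849
grasp_force: 0.0
time: 6.75
ee_pos: [0.6142, -0.0799, 0.016]
eef_rot: [[0.997, 0.082, 0.003], [0.082, -0.997, -0.001], [0.003, 0.001, -1.0]]
contact_force: [-0.5, -0.0, 0.2]
opening: 0.085
grasp_force: 0.0
```

```bash
python3 -m creep '{"motion":[{"claw":8.5,"slide":[0,0,-0.5],"yaw":0},{"claw":8.5,"slide":[0,0,-0.3],"yaw":0},{"claw":8.5,"slide":[0,0,0],"yaw":0}]}'
```

```text
time: 7.05
ee_pos: [0.6128, -0.0795, 0.0066]
eef_rot: [[0.997, 0.082, 0.0], [0.082, -0.997, -0.0], [0.0, 0.0, -1.0]]
contact_force: [-0.5, -0.0, -0.5]
opening: 0.0847
grasp_force: 0.0
```

```bash
python3 -m creep '{"motion":[{"claw":8.5,"slide":[-1.6,-0.1,0],"yaw":0},{"claw":8.5,"slide":[-0.6,-0.05,0],"yaw":-1.6},{"claw":8.5,"slide":[-0.6,-0.05,0],"yaw":-1.6},{"claw":8.5,"slide":[-0.6,-0.05,0],"yaw":-1.6},{"claw":8.5,"slide":[-0.6,-0.05,0],"yaw":-1.6},{"claw":8.5,"slide":[-0.6,-0.05,0],"yaw":-1.6},{"claw":8.5,"slide":[-0.6,-0.1,0],"yaw":-1.6},{"claw":8.5,"slide":[0,0,0],"yaw":0}]}'
python3 - <<'E'
from fit import *
for c in('top','side'):
    for (r,b) in board(grab(c)):
        if abs(r[0][1]+80)<40 and abs(r[0][0]-500)<60: print(c,r)
E
```

```text
time: 7.85
ee_pos: [0.5596, -0.0839, 0.0062]
eef_rot: [[0.996, -0.086, -0.002], [-0.086, -0.996, 0.001], [-0.002, -0.0, -1.0]]
contact_force: [-1.1, 0.6, -0.4]
opening: 0.0849
grasp_force: 0.0
top ((472.801513671875, -75.19287872314453), (150.80908203125, 81.3390884399414), 83.22653198242188)
side ((494.4305725097656, -75.19454193115234), (156.88320922851562, 119.09844970703125), 84.36434936523438)
```

```bash
python3 -m creep '{"motion":[{"claw":8.5,"slide":[2,0,0],"yaw":0},{"claw":8.5,"slide":[0,0,4],"yaw":0},{"claw":8.5,"slide":[0,-1,4],"yaw":8.5},{"claw":8.5,"slide":[-1.6,-1.4,2],"yaw":8.5},{"claw":8.5,"slide":[-2,-1.4,0],"yaw":8.5},{"claw":8.5,"slide":[-2,-1.4,0],"yaw":8.5},{"claw":8.5,"slide":[-2,-1.4,0],"yaw":8.5},{"claw":8.5,"slide":[-2,-1.4,0],"yaw":8.5}]}'
python3 -m creep '{"motion":[{"claw":8.5,"slide":[0,-1.4,0],"yaw":8.5},{"claw":8.5,"slide":[0,0,0],"yaw":8.5},{"claw":8.5,"slide":[0,0,0],"yaw":8.5},{"claw":8.5,"slide":[0,0,0],"yaw":8.5},{"claw":8.5,"slide":[0,0,0],"yaw":5},{"claw":8.5,"slide":[0,0,0],"yaw":0},{"claw":8.5,"slide":[0,0,0],"yaw":0}]}'
python3 - <<'E'
from fit import *
w=grab('wrist')
for c in('top','side'):
    im=grab(c)
    for (r,b) in board(im):
        if abs(r[0][1]+80)<40 and abs(r[0][0]-500)<60: print(c,r)
E
```

```text
time: 8.75
ee_pos: [0.484, -0.1643, 0.1064]
eef_rot: [[0.688, 0.725, -0.0], [0.725, -0.688, 0.0], [-0.0, -0.0, -1.0]]
contact_force: [-0.8, 0.0, -0.5]
opening: 0.0851
grasp_force: 0.0
time: 9.45
ee_pos: [0.4848, -0.1779, 0.1062]
eef_rot: [[0.087, 0.996, -0.0], [0.996, -0.087, 0.0], [0.0, -0.0, -1.0]]
contact_force: [-0.4, -0.7, -0.2]
opening: 0.0849
grasp_force: 0.0
side ((494.63623046875, -76.90694427490234), (160.15139770507812, 120.0685806274414), 84.2647705078125)
```

```bash
python3 -m creep '{"motion":[{"claw":8.5,"slide":[0,-0.3,-4],"yaw":0},{"claw":8.5,"slide":[0,0,-4],"yaw":0},{"claw":8.5,"slide":[0,0,-1.5],"yaw":0},{"claw":8.5,"slide":[0,0,-0.5],"yaw":0},{"claw":8.5,"slide":[0,0,0],"yaw":0},{"claw":8.5,"slide":[0.09,1,0],"yaw":0},{"claw":8.5,"slide":[0.08,1,0],"yaw":0},{"claw":8.5,"slide":[0.09,1,0],"yaw":0}]}'
python3 -m creep '{"motion":[{"claw":8.5,"slide":[0.08,1,0],"yaw":0},{"claw":8.5,"slide":[0.09,1,0],"yaw":0},{"claw":8.5,"slide":[0.09,1,0],"yaw":0},{"claw":8.5,"slide":[0.08,1,0],"yaw":0},{"claw":8.5,"slide":[0.09,1,0],"yaw":0},{"claw":8.5,"slide":[0.09,1,0],"yaw":0},{"claw":8.5,"slide":[0,0,0],"yaw":0}]}'
cat > chk.py <<'E'
from fit import *
im=grab('side');p=np.array([.5087,.1506,-.0863])
hsv=cv2.cvtColor(im['color'],cv2.COLOR_BGR2HSV)
for (r,b) in board(im):
    if 150<r[1][0]+r[1][1]<320 and abs(r[0][0]-500)<60:
        c=np.array(r[0])/1000-[.002,.0008];d=c-p[:2];print(r,'jig x,y',d@[np.cos(p[2]),np.sin(p[2])],d@[-np.sin(p[2]),np.cos(p[2])])
E
python3 chk.py
```

```text
time: 10.4
ee_pos: [0.488, -0.1503, 0.0074]
eef_rot: [[0.085, 0.996, 0.002], [0.996, -0.085, -0.001], [-0.001, 0.002, -1.0]]
contact_force: [0.0, -1.5, 1.0]
opening: 0.0851
grasp_force: 0.5
time: 11.1
ee_pos: [0.4921, -0.0893, 0.0061]
eef_rot: [[0.083, 0.997, -0.001], [0.997, -0.083, 0.001], [0.001, -0.001, -1.0]]
contact_force: [-0.1, 0.7, -0.9]
opening: 0.0846
grasp_force: 0.0
((499.9398193359375, 0.4597015380859375), (158.37667846679688, 120.11138916015625), 84.6436996459961) jig x,y 0.002289848377392094 -0.15130602031017643
```

```bash
python3 -m creep '{"motion":[{"claw":8.5,"slide":[0.08,1,0],"yaw":0},{"claw":8.5,"slide":[0.09,1,0],"yaw":0},{"claw":8.5,"slide":[0.09,1,0],"yaw":0},{"claw":8.5,"slide":[0.08,1,0],"yaw":0},{"claw":8.5,"slide":[0.09,1,0],"yaw":0},{"claw":8.5,"slide":[0,0,0],"yaw":0}]}'
python3 chk.py
```

```text
time: 11.75
ee_pos: [0.4966, -0.0394, 0.0063]
eef_rot: [[0.083, 0.997, -0.001], [0.997, -0.083, 0.0], [0.0, -0.001, -1.0]]
contact_force: [1.1, -0.1, 0.8]
opening: 0.0849
grasp_force: 0.0
((503.03424072265625, 49.78038024902344), (157.0856475830078, 120.06585693359375), 85.23621368408203) jig x,y 0.0011216605883387553 -0.10190217299525962
```

```bash
python3 -m creep '{"motion":[{"claw":8.5,"slide":[0.08,1,0],"yaw":0},{"claw":8.5,"slide":[0.09,1,0],"yaw":0},{"claw":8.5,"slide":[0.09,1,0],"yaw":0},{"claw":8.5,"slide":[0.08,1,0],"yaw":0},{"claw":8.5,"slide":[0,0,0],"yaw":0}]}'
python3 -m creep '{"motion":[{"claw":8.5,"slide":[0.09,1,0],"yaw":0},{"claw":8.5,"slide":[0.08,1,0],"yaw":0},{"claw":8.5,"slide":[0,0,0],"yaw":0}]}'
python3 chk.py; python3 - <<'E'
from fit import *
im=grab('side');cv2.imwrite('pics/s2.png',cv2.resize(im['color'][110:270,150:363],(800,600),interpolation=cv2.INTER_CUBIC))
E
```

```text
time: 12.3
ee_pos: [0.5, 0.0006, 0.0063]
eef_rot: [[0.083, 0.997, -0.001], [0.997, -0.083, 0.0], [0.0, -0.001, -1.0]]
contact_force: [-0.3, -0.3, 0.3]
opening: 0.0852
grasp_force: 0.0
time: 12.6
ee_pos: [0.5017, 0.0203, 0.0063]
eef_rot: [[0.083, 0.997, -0.001], [0.997, -0.083, 0.0], [0.0, -0.001, -1.0]]
contact_force: [-0.3, 0.2, 0.5]
opening: 0.0848
grasp_force: 0.0
((506.33642578125, 110.98323059082031), (152.21539306640625, 114.18102264404297), 84.06464385986328) jig x,y -0.0008636957649287872 -0.04064246620301218
```

View pics/s2.png

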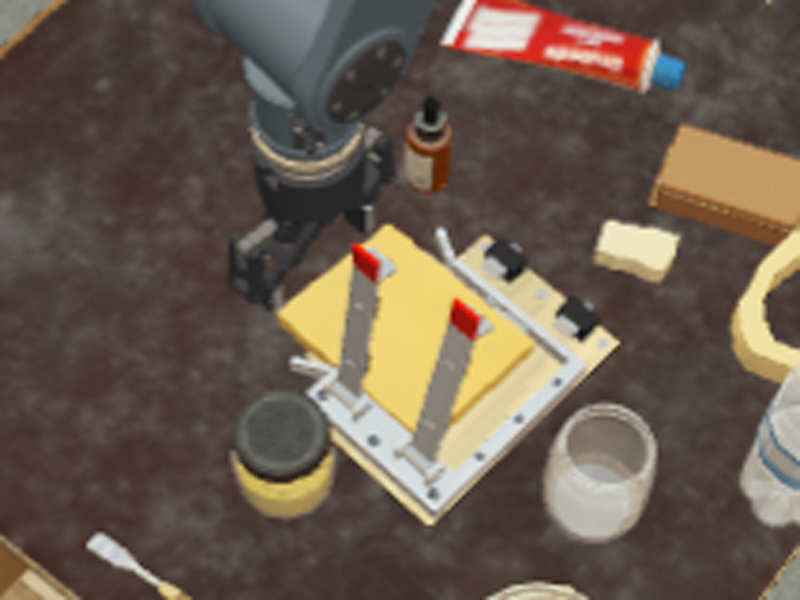

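The board is in the channel with a gap of about 25 mm to the end stop, leading corner near (540,345). The dropper at (428,150) is clear. I'll push it home slowly.

```bash
python3 -m creep '{"motion":[{"claw":8.5,"slide":[0.08,0.8,0],"yaw":0},{"claw":8.5,"slide":[0.06,0.6,0],"yaw":0},{"claw":8.5,"slide":[0.05,0.5,0],"yaw":0},{"claw":8.5,"slide":[0.04,0.4,0],"yaw":0},{"claw":8.5,"slide":[0,0,0],"yaw":0}]}'
python3 chk.py
```

```text
time: 13.2
ee_pos: [0.5044, 0.0426, 0.0064]
eef_rot: [[0.084, 0.996, 0.0], [0.996, -0.084, 0.0], [0.0, 0.0, -1.0]]
contact_force: [0.3, -0.5, 0.3]
opening: 0.0852
grasp_force: 0.0
((508.06646728515625, 131.77828979492188), (149.5806427001953, 116.83821105957031), 85.4275131225586) jig x,y -0.0009324794877251246 -0.01977567920292984
```

```bash
python3 -m creep '{"motion":[{"claw":8.5,"slide":[0.02,0.2,0],"yaw":0},{"claw":8.5,"slide":[0,0,0],"yaw":0}]}'
python3 -m creep '{"motion":[{"claw":8.5,"slide":[0.01,0.15,0],"yaw":0},{"claw":8.5,"slide":[0,0,0],"yaw":0}]}'
```

```text
time: 13.45
ee_pos: [0.5042, 0.0441, 0.0063]
eef_rot: [[0.085, 0.996, -0.001], [0.996, -0.085, 0.0], [-0.0, -0.001, -1.0]]
contact_force: [-0.7, -2.1, 1.6]
opening: 0.0854
grasp_force: 0.6
time: 13.65
ee_pos: [0.5043, 0.0454, 0.0063]
eef_rot: [[0.085, 0.996, -0.001], [0.996, -0.085, -0.0], [-0.0, -0.001, -1.0]]
contact_force: [-1.4, -2.9, 1.2]
opening: 0.085
grasp_force: 1.6
```

```bash
python3 -m creep '{"motion":[{"claw":8.5,"slide":[0.01,0.15,0],"yaw":0},{"claw":8.5,"slide":[0,0,0],"yaw":0}]}' | grep -E 'ee_pos|contact'
python3 -m creep '{"motion":[{"claw":8.5,"slide":[0.01,0.15,0],"yaw":0},{"claw":8.5,"slide":[0,0,0],"yaw":0}]}' | grep -E 'ee_pos|contact'; python3 chk.py
```

```text
ee_pos: [0.5044, 0.0465, 0.0064]
contact_force: [-2.0, -6.3, 2.2]
ee_pos: [0.5044, 0.0467, 0.0064]
contact_force: [-3.5, -13.4, 3.1]
((508.228759765625, 133.80763244628906), (149.24935913085938, 116.83821105957031), 85.4275131225586) jig x,y -0.0009457059475796107 -0.017739900357712494
```

The force jumped to 13 N, so the board is against the end stop. I'll back off, rise, turn and look at the board and the straps.

```bash
python3 -m creep '{"motion":[{"claw":8.5,"slide":[-0.2,-2,0],"yaw":0},{"claw":8.5,"slide":[0,-1,4],"yaw":0},{"claw":8.5,"slide":[0,-1,4.5],"yaw":0},{"claw":8.5,"slide":[0,0,4.8],"yaw":0},{"claw":8.5,"slide":[0,0,4.8],"yaw":0},{"claw":8.5,"slide":[0,0,4.8],"yaw":-8},{"claw":8.5,"slide":[0,0,4.8],"yaw":-8},{"claw":8.5,"slide":[0,0,4.8],"yaw":-8}]}' | grep -E 'ee_pos|contact'
python3 -m creep '{"motion":[{"claw":0,"slide":[0,0.7,0],"yaw":-8.5},{"claw":0,"slide":[0,0.7,0],"yaw":-8.5},{"claw":0,"slide":[0,0.6,0],"yaw":-8.5},{"claw":0,"slide":[0,1,0],"yaw":-8.5},{"claw":0,"slide":[0,1,0],"yaw":-8.5},{"claw":0,"slide":[0,1,0],"yaw":-8.5},{"claw":0,"slide":[0,1,0],"yaw":-8.5},{"claw":0,"slide":[0,0,0],"yaw":-6.5}]}' 40
python3 -m creep '{"motion":[{"claw":0,"slide":[0,0,0],"yaw":0},{"claw":0,"slide":[0,0,0],"yaw":0}]}'|grep -E 'ee_pos|open'
python3 chk.py
python3 - <<'E'
from fit import *
np.set_printoptions(precision=3,suppress=True)
p=[.5087,.1506,-.0863]
for c in('wrist','side','top'):
    im=grab(c)
    if c=='wrist': w=im;print([b for b in board(im) if abs(b[0][0][0]-500)<60])
    for n,y in(('left_tab',.04),('right_tab',-.03)):
        th=np.linspace(.8,2,241);q=proj(im,J(p,np.c_[.074-.152*np.cos(th),0*th+y,.03+.152*np.sin(th)]))
        for r in models.pinpoint(c,n)[:2]:
            d=np.hypot(*(q-r['pixel']).T);k=d.argmin();print(c,n,round(r['score'],2),r['pixel'],'theta',th[k],'err',d[k])
cv2.imwrite('pics/w3.png',cv2.resize(w['color'],(800,600),interpolation=cv2.INTER_CUBIC))
E
```

```text
ee_pos: [0.502, 0.0094, 0.3332]
contact_force: [1.2, 0.2, 0.6]
time: 15.7
ee_pos: [0.5021, 0.0703, 0.3309]
eef_rot: [[0.996, -0.088, -0.001], [-0.088, -0.996, 0.002], [-0.001, -0.001, -1.0]]
contact_force: [-0.2, -0.3, -0.5]
opening: -0.0002
grasp_force: 0.0
ee_pos: [0.5025, 0.0689, 0.331]
opening: -0.0004
((508.2127990722656, 133.65516662597656), (149.34860229492188, 116.37214660644531), 85.19355773925781) jig x,y -0.0009484657688319813 -0.017893174469951752
[(((510.95184326171875, 134.91146850585938), (154.02859497070312, 114.67230224609375), 85.15777587890625), (160, 106, 111, 82))]
wrist left_tab 0.94 [127.3, 137.2] theta 1.3650000000000002 err 0.5510089799424412
wrist right_tab 0.6 [200.3, 122.7] theta 1.445 err 2.696795237385912
wrist right_tab 0.59 [288.4, 221.7] theta 0.8 err 77.21878986097342
side left_tab 0.77 [275.4, 196.7] theta 1.32 err 1.2630181466473147
side right_tab 0.93 [246.6, 178.6] theta 1.42 err 2.8214895200992958
top left_tab 0.55 [219.6, 178.8] theta 1.3050000000000002 err 0.07001773087839475
```

View pics/w3.png

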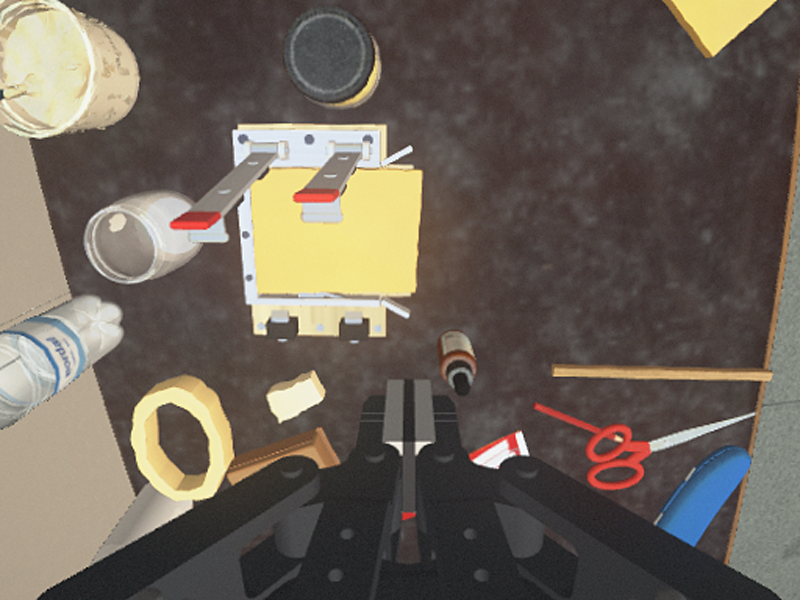

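Board is home (jig x ≈ +3.6 mm, y ≈ −15.4 mm), yellow face flush in the channel at (335,230). The straps lean at about 1.34 rad (left tab at (197,220)) and 1.43 rad (right tab at (318,197)). Now I'll work out the arc that swings each strap down with the closed fingertips.

```bash
cat > arc.py <<'E'
from fit import *
import sys
np.set_printoptions(precision=2,suppress=True)
p=[.5087,.1506,-.0863];y=float(sys.argv[1]);L=.148
t=np.array(env.get_obs()['ee_pos']);print('now',t*100)
W=[('above',(.090,y,.27)),('behind',(.090,y,.19))]+[(th,(.074-L*np.cos(th)+.011,y,.03+L*np.sin(th)+.011)) for th in(1.36,1.2,1.05,.9,.75,.6,.45,.3,.2,.1,.06,0,-.03)]
for n,P in W:
    q=J(p,P)[0];print(n,'abs',q*100,'step',(q-t)*100);t=q
E
python3 arc.py .04
```

```text
now [50.28  6.85 33.13]
above abs [60.18 18.27 27.  ] step [ 9.9  11.42 -6.13]
behind abs [60.18 18.27 19.  ] step [ 0.  0. -8.]
1.36 abs [56.6  18.58 18.57] step [-3.58  0.31 -0.43]
1.2 abs [54.34 18.77 17.89] step [-2.26  0.2  -0.68]
1.05 abs [52.35 18.95 16.94] step [-1.99  0.17 -0.96]
0.9 abs [50.52 19.11 15.69] step [-1.83  0.16 -1.24]
0.75 abs [48.89 19.25 14.19] step [-1.62  0.14 -1.5 ]
0.6 abs [47.51 19.37 12.46] step [-1.38  0.12 -1.73]
0.45 abs [46.41 19.46 10.54] step [-1.11  0.1  -1.92]
0.3 abs [45.6  19.53  8.47] step [-0.81  0.07 -2.06]
0.2 abs [45.23 19.56  7.04] step [-0.36  0.03 -1.43]
0.1 abs [45.01 19.58  5.58] step [-0.22  0.02 -1.46]
0.06 abs [44.96 19.59  4.99] step [-0.05  0.   -0.59]
0 abs [44.94 19.59  4.1 ] step [-0.03  0.   -0.89]
-0.03 abs [44.94 19.59  3.66] step [ 0.01 -0.   -0.44]
```

```bash
python3 -m creep '{"motion":[{"claw":0,"slide":[3.3,3.8,0],"yaw":0},{"claw":0,"slide":[3.3,3.8,0],"yaw":0},{"claw":0,"slide":[3.3,3.8,-3],"yaw":0},{"claw":0,"slide":[0,0,-4],"yaw":0},{"claw":0,"slide":[0,0,-4],"yaw":0},{"claw":0,"slide":[0,0,-3],"yaw":0},{"claw":0,"slide":[0,0,0],"yaw":0}]}'|grep -E 'ee_pos|contact'
python3 -m creep '{"motion":[{"claw":0,"slide":[-1.8,0.15,-0.2],"yaw":0},{"claw":0,"slide":[-1.8,0.15,-0.2],"yaw":0},{"claw":0,"slide":[-2.2,0.2,-0.7],"yaw":0},{"claw":0,"slide":[-2,0.2,-1],"yaw":0},{"claw":0,"slide":[0,0,0],"yaw":0}]}'|grep -E 'ee_pos|contact'
python3 arc.py .04 | head -1
python3 - <<'E'
from fit import *
p=[.5087,.1506,-.0863]
for c in('side','top'):
    im=grab(c)
    for n,y in(('left_tab',.04),('right_tab',-.03)):
        th=np.linspace(0,2,401);q=proj(im,J(p,np.c_[.074-.152*np.cos(th),0*th+y,.03+.152*np.sin(th)]))
        for r in models.pinpoint(c,n)[:2]:
            d=np.hypot(*(q-r['pixel']).T);k=d.argmin();print(c,n,round(r['score'],2),r['pixel'],'theta',th[k],'err',d[k])
E
```

```text
ee_pos: [0.5931, 0.1761, 0.1907]
contact_force: [-1.0, 0.3, 0.6]
ee_pos: [0.5161, 0.1837, 0.1755]
contact_force: [1.2, -0.4, -0.5]
now [51.61 18.37 17.55]
side left_tab 0.89 [287.8, 188.6] theta 0.99 err 1.258841991459306
side right_tab 0.85 [247.8, 180.6] theta 1.425 err 0.5125885805156337
top right_tab 0.56 [244.7, 173.3] theta 1.445 err 0.42405752393162693
```

```bash
python3 -m creep '{"motion":[{"claw":0,"slide":[-1.1,0.6,-1.8],"yaw":0},{"claw":0,"slide":[-1.6,0.2,-1.5],"yaw":0},{"claw":0,"slide":[-1.4,0.1,-1.7],"yaw":0},{"claw":0,"slide":[-1.1,0.1,-1.9],"yaw":0},{"claw":0,"slide":[-0.8,0.1,-2.1],"yaw":0},{"claw":0,"slide":[-0.4,0,-1.4],"yaw":0},{"claw":0,"slide":[-0.2,0,-1.0],"yaw":0},{"claw":0,"slide":[0,0,0],"yaw":0}]}'|grep -E 'ee_pos|contact'
```

```text
ee_pos: [0.4526, 0.1943, 0.0598]
contact_force: [-0.1, -0.2, 0.4]
```

```bash
python3 -m creep '{"motion":[{"claw":0,"slide":[-0.2,0,-0.6],"yaw":0},{"claw":0,"slide":[0,0,0],"yaw":0}]}'|grep -E 'ee_pos|contact'; python3 -m creep '{"motion":[{"claw":0,"slide":[-0.1,0,-0.4],"yaw":0},{"claw":0,"slide":[0,0,0],"yaw":0}]}'|grep -E 'ee_pos|contact'
```

```text
ee_pos: [0.4513, 0.1945, 0.0548]
contact_force: [0.9, -0.5, 0.3]
ee_pos: [0.4506, 0.1946, 0.051]
contact_force: [0.8, -0.4, 0.0]
```

```bash
for i in 1; do python3 -m creep '{"motion":[{"claw":0,"slide":[0,0,-0.3],"yaw":0},{"claw":0,"slide":[0,0,0],"yaw":0}]}'|grep -E 'ee_pos|contact'; done;  python3 -m creep '{"motion":[{"claw":0,"slide":[0,0,-0.3],"yaw":0},{"claw":0,"slide":[0,0,0],"yaw":0}]}'|grep -E 'ee_pos|contact'
```

```text
ee_pos: [0.4505, 0.1946, 0.0487]
contact_force: [0.3, -0.5, 5.3]
ee_pos: [0.4507, 0.1947, 0.0459]
contact_force: [1.7, 0.7, 3.7]
```

```bash
for i in 1; do python3 -m creep '{"motion":[{"claw":0,"slide":[0,0,-0.25],"yaw":0},{"claw":0,"slide":[0,0,0],"yaw":0}]}'|grep -E 'ee_pos|contact'; done;  python3 -m creep '{"motion":[{"claw":0,"slide":[0,0,-0.2],"yaw":0},{"claw":0,"slide":[0,0,0],"yaw":0}]}'|grep -E 'ee_pos|contact'
```

```text
ee_pos: [0.4495, 0.1945, 0.0423]
contact_force: [0.1, 0.4, -0.2]
ee_pos: [0.4493, 0.1945, 0.0414]
contact_force: [-1.0, -0.2, 14.5]
```

It snapped: the force dropped to zero, then went to 14.5 N at the fully shut height. Now the right strap.

```bash
python3 -m creep '{"motion":[{"claw":0,"slide":[0,0,3],"yaw":0},{"claw":0,"slide":[0,0,4.5],"yaw":0},{"claw":0,"slide":[0,0,4.5],"yaw":0},{"claw":0,"slide":[0,0,4.5],"yaw":0},{"claw":0,"slide":[0,0,4.5],"yaw":0},{"claw":0,"slide":[0,0,4],"yaw":0},{"claw":0,"slide":[0,0,0],"yaw":0}]}'|grep -E 'ee_pos|contact'; python3 arc.py -.03
python3 - <<'E'
from fit import *
p=[.5087,.1506,-.0863]
for c in('side','top','wrist'):
    im=grab(c)
    for n,y in(('left_tab',.04),('right_tab',-.03)):
        th=np.linspace(0,2,401);q=proj(im,J(p,np.c_[.074-.152*np.cos(th),0*th+y,.03+.152*np.sin(th)]))
        for r in models.pinpoint(c,n)[:2]:
            d=np.hypot(*(q-r['pixel']).T);k=d.argmin();print(c,n,round(r['score'],2),r['pixel'],'theta',th[k],'err',d[k])
E
```

```text
ee_pos: [0.4521, 0.1951, 0.2953]
contact_force: [0.3, 0.2, -0.2]
now [45.21 19.51 29.53]
above abs [59.58 11.3  27.  ] step [14.37 -8.22 -2.53]
behind abs [59.58 11.3  19.  ] step [ 0.  0. -8.]
1.36 abs [55.99 11.61 18.57] step [-3.58  0.31 -0.43]
1.2 abs [53.74 11.8  17.89] step [-2.26  0.2  -0.68]
1.05 abs [51.74 11.97 16.94] step [-1.99  0.17 -0.96]
0.9 abs [49.91 12.13 15.69] step [-1.83  0.16 -1.24]
0.75 abs [48.29 12.27 14.19] step [-1.62  0.14 -1.5 ]
0.6 abs [46.91 12.39 12.46] step [-1.38  0.12 -1.73]
0.45 abs [45.8  12.49 10.54] step [-1.11  0.1  -1.92]
0.3 abs [44.99 12.56  8.47] step [-0.81  0.07 -2.06]
0.2 abs [44.63 12.59  7.04] step [-0.36  0.03 -1.43]
0.1 abs [44.41 12.61  5.58] step [-0.22  0.02 -1.46]
0.06 abs [44.36 12.61  4.99] step [-0.05  0.   -0.59]
0 abs [44.33 12.61  4.1 ] step [-0.03  0.   -0.89]
-0.03 abs [44.34 12.61  3.66] step [ 0.01 -0.   -0.44]
side left_tab 0.56 [303.0, 196.6] theta 0.0 err 3.0135847689532715
top left_tab 0.54 [219.2, 223.3] theta 0.11 err 0.6459990340267504
top right_tab 0.46 [242.8, 172.3] theta 1.46 err 2.403968904289595
wrist left_tab 0.72 [259.8, 166.1] theta 0.545 err 0.8021638148409564
wrist right_tab 0.88 [356.2, 33.2] theta 1.45 err 5.543944234524916
```

```bash
python3 -m creep '{"motion":[{"claw":0,"slide":[3.6,-2,0],"yaw":0},{"claw":0,"slide":[3.6,-2,0],"yaw":0},{"claw":0,"slide":[3.6,-2.1,0],"yaw":0},{"claw":0,"slide":[3.6,-2.1,-1],"yaw":0},{"claw":0,"slide":[0,0,-3],"yaw":0},{"claw":0,"slide":[0,0,-3],"yaw":0},{"claw":0,"slide":[0,0,-3.3],"yaw":0},{"claw":0,"slide":[0,0,0],"yaw":0}]}'|grep -E 'ee_pos|contact'
```

```text
ee_pos: [0.5898, 0.1122, 0.1819]
contact_force: [-1.0, -0.2, -0.0]
```

```bash
python3 -m creep '{"motion":[{"claw":0,"slide":[-1.5,0.2,0.2],"yaw":0},{"claw":0,"slide":[-1.5,0.2,0.1],"yaw":0},{"claw":0,"slide":[-2.3,0.2,-0.6],"yaw":0},{"claw":0,"slide":[-2,0.2,-1],"yaw":0},{"claw":0,"slide":[-1.8,0.15,-1.2],"yaw":0},{"claw":0,"slide":[-1.6,0.15,-1.5],"yaw":0},{"claw":0,"slide":[-1.4,0.1,-1.7],"yaw":0},{"claw":0,"slide":[-1.1,0.1,-1.9],"yaw":0}]}'|grep -E 'ee_pos|contact'
```

```text
ee_pos: [0.4624, 0.1257, 0.1124]
contact_force: [0.9, -0.1, 0.7]
```

```bash
python3 -m creep '{"motion":[{"claw":0,"slide":[0,0,0],"yaw":0}]}'|grep -E 'ee_pos|contact'; python3 arc.py -.03|head -1
python3 - <<'E'
from fit import *
p=[.5087,.1506,-.0863]
for c in('side','top'):
    im=grab(c)
    for n,y in(('left_tab',.04),('right_tab',-.03)):
        th=np.linspace(0,2,401);q=proj(im,J(p,np.c_[.074-.152*np.cos(th),0*th+y,.03+.152*np.sin(th)]))
        for r in models.pinpoint(c,n)[:2]:
            d=np.hypot(*(q-r['pixel']).T);k=d.argmin();print(c,n,round(r['score'],2),r['pixel'],'theta',th[k],'err',d[k])
E
```

```text
ee_pos: [0.4595, 0.1257, 0.1107]
contact_force: [-0.1, 0.4, 0.8]
now [45.95 12.57 11.07]
side left_tab 0.76 [298.8, 194.2] theta 0.01 err 1.8503027216111996
side right_tab 0.66 [278.9, 167.6] theta 0.505 err 1.898348271864779
top right_tab 0.53 [243.5, 156.7] theta 1.76 err 3.212997272076061
```

```bash
python3 -m creep '{"motion":[{"claw":0,"slide":[-0.5,0,-1.3],"yaw":0},{"claw":0,"slide":[-0.4,0,-1.3],"yaw":0},{"claw":0,"slide":[-0.4,0,-1.4],"yaw":0},{"claw":0,"slide":[-0.2,0,-1.4],"yaw":0},{"claw":0,"slide":[0,0,0],"yaw":0}]}'|grep -E 'ee_pos|contact'; python3 -m creep '{"motion":[{"claw":0,"slide":[0,0,-0.4],"yaw":0},{"claw":0,"slide":[0,0,0],"yaw":0}]}'|grep -E 'ee_pos|contact'; python3 -m creep '{"motion":[{"claw":0,"slide":[0,0,-0.3],"yaw":0},{"claw":0,"slide":[0,0,0],"yaw":0}]}'|grep -E 'ee_pos|contact'
```

```text
ee_pos: [0.4463, 0.1254, 0.0566]
contact_force: [-0.6, -0.8, 1.0]
ee_pos: [0.4471, 0.1254, 0.0535]
contact_force: [0.1, 0.5, 0.0]
ee_pos: [0.447, 0.1254, 0.0506]
contact_force: [-0.4, -0.5, 3.3]
```

```bash
python3 -m creep '{"motion":[{"claw":0,"slide":[0,0,-0.3],"yaw":0},{"claw":0,"slide":[0,0,0],"yaw":0}]}'|grep -E 'ee_pos|contact'; python3 -m creep '{"motion":[{"claw":0,"slide":[0,0,-0.2],"yaw":0},{"claw":0,"slide":[0,0,0],"yaw":0}]}'|grep -E 'ee_pos|contact'
```

```text
ee_pos: [0.4469, 0.1255, 0.0484]
contact_force: [-0.9, 0.2, 11.2]
ee_pos: [0.4472, 0.1255, 0.0463]
contact_force: [-1.6, 0.0, 13.0]
```

```bash
python3 -m creep '{"motion":[{"claw":0,"slide":[0,0,-0.2],"yaw":0},{"claw":0,"slide":[0,0,0],"yaw":0}]}'|grep -E 'ee_pos|contact'; python3 -m creep '{"motion":[{"claw":0,"slide":[0,0,-0.2],"yaw":0},{"claw":0,"slide":[0,0,0],"yaw":0}]}'|grep -E 'ee_pos|contact'
```

```text
ee_pos: [0.447, 0.1255, 0.0436]
contact_force: [-0.7, -0.2, -0.2]
ee_pos: [0.4469, 0.1254, 0.0415]
contact_force: [-0.2, -0.4, 7.1]
```

Snapped. A slightly firmer press, then I'll retreat and check.

```bash
python3 -m creep '{"motion":[{"claw":0,"slide":[0,0,-0.1],"yaw":0},{"claw":0,"slide":[0,0,0],"yaw":0}]}'|grep -E 'ee_pos|contact'; python3 -m creep '{"motion":[{"claw":0,"slide":[0,0,2],"yaw":0},{"claw":0,"slide":[0,0,4.5],"yaw":0},{"claw":0,"slide":[0,0,4.5],"yaw":0},{"claw":0,"slide":[0,0,4.5],"yaw":0},{"claw":0,"slide":[0,0,4.5],"yaw":0},{"claw":0,"slide":[1,-3,4.5],"yaw":0},{"claw":0,"slide":[1,-3,3],"yaw":0},{"claw":0,"slide":[0,0,0],"yaw":0}]}'|grep -E 'time|ee_pos|contact'
python3 - <<'E'
from fit import *
np.set_printoptions(precision=3,suppress=True)
p=[.5087,.1506,-.0863]
s=grab('side');w=grab('wrist')
a=cv2.resize(s['color'][130:250,190:350],(800,600),interpolation=cv2.INTER_CUBIC)[100:500]
b=cv2.resize(w['color'][60:260,60:380],(800,500),interpolation=cv2.INTER_CUBIC)[:,:]
v=np.vstack([cv2.resize(a,(600,300)),cv2.resize(b,(600,300))]);
def L(P): return
b2=w['color'].copy()
for y in(.04,-.03):
    for th,c in((0,(0,255,0)),(.07,(255,0,0))):
        q=proj(w,J(p,[(.074-l*np.cos(th),y+s2*.011,.03+l*np.sin(th)) for l,s2 in((.02,1),(.17,1),(.17,-1),(.02,-1))]));print(q.round(1).tolist())
cv2.imwrite('pics/f1.png',v)
E
```

```text
ee_pos: [0.4468, 0.1254, 0.0414]
contact_force: [-1.8, -0.0, 14.7]
time: 25.75
ee_pos: [0.4698, 0.0655, 0.3154]
contact_force: [0.1, 0.0, -0.3]
[[152.1, 86.9], [162.8, 200.2], [178.5, 200.1], [169.3, 86.5]]
[[151.7, 86.8], [160.2, 202.8], [176.3, 202.8], [169.0, 86.4]]
[[207.5, 85.8], [213.0, 200.1], [229.0, 200.1], [225.2, 85.6]]
[[207.3, 85.8], [211.8, 202.7], [228.1, 202.7], [225.1, 85.6]]
```

View pics/f1.png

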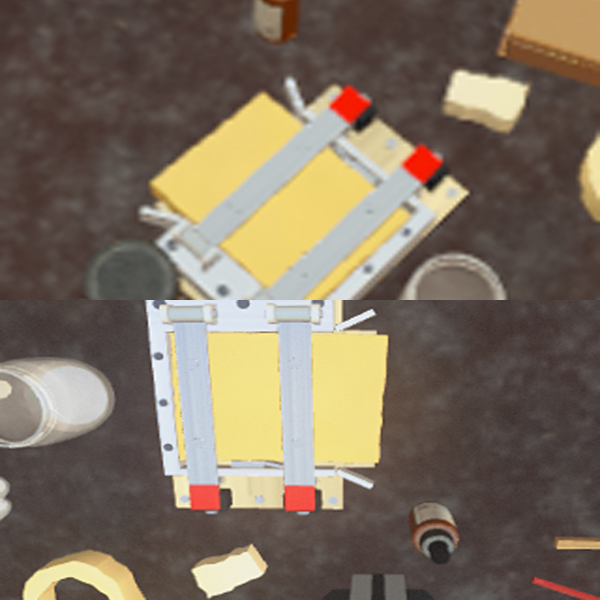

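Both straps are shut, with their red tabs over the catches at (350,105)/(425,165) in the side view and (205,497)/(300,497) in the wrist view. One last check on the board's trailing edge.

```bash
python3 - <<'E'
from fit import *
p=[.5087,.1506,-.0863];w=grab('wrist')
hsv=cv2.cvtColor(w['color'],cv2.COLOR_BGR2HSV);m=cv2.inRange(hsv,(15,85,110),(35,255,255))
c,s=np.cos(p[2]),np.sin(p[2])
for r in(100,115,130,145,160):
    k=[x for x in np.where(m[r])[0] if 225<x<290];d=at(w,(max(k)+.5,r),.02)[:2]-p[:2];print(d@[c,s],d@[-s,c])
d=env.get_obs();print(d['time'],d['contact_force'])
E
```

```text
0.03276029363719976 -0.0913243128988969
0.013926066814287253 -0.09008404610957318
-0.005349457325540701 -0.08881417173002082
-0.025106649505860272 -0.08751202137314154
-0.04539015708814102 -0.08751953231261757
25.9 [-0.0569342   0.78564533 -0.53883079]
```

The trailing edge suggests a small yaw, but pixel quantisation is coarse. I'll measure it at sub-pixel level and overlay the model.

```bash
python3 - <<'E'
from fit import *
p=[.5087,.1506,-.0863];w=grab('wrist');c,s=np.cos(p[2]),np.sin(p[2])
img=w['color'].astype(float);f=cv2.GaussianBlur(img[:,:,2],(0,0),.8)
def edge(rows,lo,hi,z,name):
    D=[]
    for r in rows:
        g=np.abs(np.diff(f[r]));k=lo+g[lo:hi].argmax();a=g[k-2:k+3];x=k+.5+(a*np.arange(-2,3)).sum()/a.sum()
        d=at(w,(x,r),z)[:2]-p[:2];D.append((d@[c,s],d@[-s,c]))
    D=np.array(D)
    k=np.polyfit(D[:,0],D[:,1],1);e=D[:,1]-np.polyval(k,D[:,0]);ok=abs(e)<2*e.std()+1e-6;k=np.polyfit(D[ok,0],D[ok,1],1);print(name,'slope',k[0],'y at x=0',k[1],'std',e[ok].std())
edge(range(92,164),250,285,.02,'trail')
edge(range(90,170),138,150,.02,'stop outer edge')
S=5;x0,y0=125,65
v=cv2.resize(w['color'][y0:y0+120,x0:x0+160],None,fx=S,fy=S,interpolation=cv2.INTER_CUBIC)
def line(P,col): cv2.polylines(v,[np.int32((proj(w,J(p,P))-[x0,y0]+.5)*S)],False,col,1)
line([(.06,-.055,.02),(.06,.06,.02),(-.06,.06,.02),(-.06,-.055,.02)],(0,0,255))
line([(.06,-.092,.02),(.06,.06,.02),(-.054,.06,.02),(-.054,-.092,.02),(.06,-.092,.02)],(255,0,0))
cv2.imwrite('pics/f2.png',v)
E
```

```text
trail slope -0.06487583118610078 y at x=0 -0.08901067713891941 std 0.00035034743740595915
stop outer edge slope -0.013447052468826052 y at x=0 0.07180486253049684 std 0.0001366823239540485
```

View pics/f2.png

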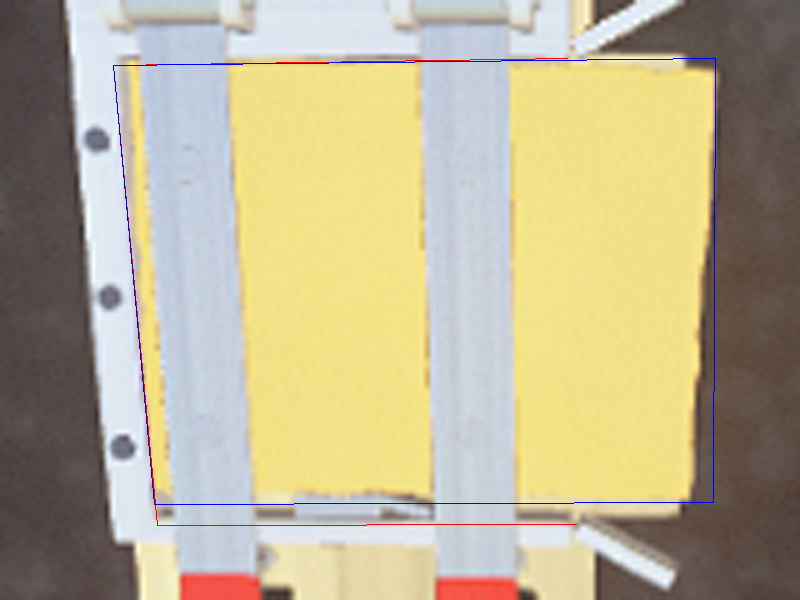

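The overlay shows the board slightly askew: the trailing edge slopes about −0.05 rad relative to the stop, with a gap at the fence near (700,70). I'll check whether it was already skewed before the straps were closed.

```bash
python3 - <<'E'
from fit import *
p=[.5087,.1506,-.0863];c,s=np.cos(p[2]),np.sin(p[2])
def run(w,sets,name):
    f=cv2.GaussianBlur(w['color'].astype(float)[:,:,2],(0,0),.8)
    for n,rng,lo,hi,vert in sets:
        D=[]
        for r in rng:
            L=f[r] if vert else f[:,r]
            g=np.abs(np.diff(L));k=lo+g[lo:hi].argmax();a=g[k-2:k+3];x=k+.5+(a*np.arange(-2,3)).sum()/a.sum()
            d=at(w,(x,r) if vert else (r,x),.02)[:2]-p[:2];D.append((d@[c,s],d@[-s,c]))
        D=np.array(D)
        if not vert: D=D[:,::-1]
        k=np.polyfit(D[:,0],D[:,1],1)
        for _ in range(3):
            e=D[:,1]-np.polyval(k,D[:,0]);ok=abs(e)<1.5*e[abs(e)<.003].std()+2e-4;k=np.polyfit(D[ok,0],D[ok,1],1)
        print(name,n,'slope %.4f at0 %.4f n %d'%(k[0],k[1],ok.sum()))
w=grab('wrist')
run(w,[('trail',range(82,164),250,285,1),('stop outer',range(75,170),136,152,1)],'now')
img=cv2.resize(cv2.imread('pics/w3.png'),(512,384),interpolation=cv2.INTER_AREA)
o=dict(w['obs']);a=np.arctan2(-.088,.996);o['ee_pos']=[.5025,.0689,.331];o['eef_rot']=[[np.cos(a),np.sin(a),0],[np.sin(a),-np.cos(a),0],[0,0,-1]]
w3=dict(w);w3['color']=img;w3['obs']=o
run(w3,[('trail',range(110,186),258,280,1),('stop outer',range(95,190),146,165,1)],'before straps')
E
```

```text
now trail slope -0.0650 at0 -0.0890 n 82
now stop outer slope -0.0146 at0 0.0718 n 90
before straps trail slope -0.0602 at0 -0.0893 n 73
before straps stop outer slope -0.0195 at0 0.0719 n 68
```

```bash
python3 - <<'E'
from fit import *
w=grab('wrist');w['color']=np.load('w.npz')['color']
o=dict(w['obs']);a=np.radians(6.52);o['ee_pos']=[.4848,.0115,.3323];o['eef_rot']=[[np.cos(a),np.sin(a),0],[np.sin(a),-np.cos(a),0],[0,0,-1]];w['obs']=o
hsv=cv2.cvtColor(w['color'],cv2.COLOR_BGR2HSV);m=cv2.inRange(hsv,(15,85,110),(35,255,255))
for C in cv2.findContours(m,cv2.RETR_EXTERNAL,cv2.CHAIN_APPROX_NONE)[0]:
    b=cv2.boundingRect(C)
    if abs(b[0]-280)>5 or abs(b[1]-84)>5: continue
    P=np.array([at(w,q[0],.017)[:2] for q in C])
    r=cv2.minAreaRect((P*1000).astype(np.float32));a=np.radians(4.74);c,s=np.cos(a),np.sin(a)
    Q=(P-np.array(r[0])/1000)@np.array([[c,-s],[s,c]])
    for n,ax,sg,L in(('+x',0,1,.057),('-x',0,-1,.057),('+y',1,1,.076),('-y',1,-1,.076)):
        k=(sg*Q[:,ax]>L-.006)&(abs(Q[:,1-ax])<(.076 if ax==0 else .057)-.012)
        f=np.polyfit(Q[k,1-ax],Q[k,ax],1);print(n,'slope %.4f off %.4f'%tuple(f),'as yaw %.4f'%(f[0] if ax else -f[0]))
E
```

```text
+x slope 0.0010 off 0.0554 as yaw -0.0010
-x slope -0.0075 off -0.0554 as yaw 0.0075
+y slope -0.0149 off 0.0746 as yaw -0.0149
-y slope -0.0416 off -0.0730 as yaw -0.0416
```

The board's own trailing edge already read −0.042 against its long sides when it lay free, so most of that apparent skew is bias. I'll measure the long sides directly.

```bash
python3 - <<'E'
from fit import *
p=[.5087,.1506,-.0863];c,s=np.cos(p[2]),np.sin(p[2])
w=grab('wrist')
hsv=cv2.cvtColor(w['color'],cv2.COLOR_BGR2HSV);m=cv2.inRange(hsv,(18,110,110),(32,255,255))
for nm,lo,hi in(('+x',70,110),('-x',130,175)):
    D=[]
    for col in list(range(174,208))+list(range(230,258)):
        k=np.where(m[lo:hi,col])[0]
        if len(k)==0: continue
        r=lo+(k.min()-.5 if nm=='+x' else k.max()+.5)
        d=at(w,(col,r),.02)[:2]-p[:2];D.append((d@[-s,c],d@[c,s]))
    D=np.array(D);
    f=np.polyfit(D[:,0],D[:,1],1)
    for _ in range(4):
        e=D[:,1]-np.polyval(f,D[:,0]);ok=abs(e)<.0015;f=np.polyfit(D[ok,0],D[ok,1],1)
    print(nm,'yaw rel %.4f x at y=-.016: %.4f'%(-f[0],np.polyval(f,-.016)),ok.sum(),len(D))
# back fence rear plywood/rail edges for reference: hinge-side fence edge yaw
f=cv2.GaussianBlur(w['color'].astype(float)[:,:,0],(0,0),.8)
E=[]
for col in range(145,240):
    g=np.diff(f[160:185,col]);k=160+g.argmin();d=at(w,(col,k+.5),.02)[:2]-p[:2];E.append((d@[-s,c],d@[c,s]))
E=np.array(E);q=np.polyfit(E[:,0],E[:,1],1)
for _ in range(5):
    e=E[:,1]-np.polyval(q,E[:,0]);ok=abs(e)<.002;q=np.polyfit(E[ok,0],E[ok,1],1)
print('front rail outer yaw %.4f x %.4f n %d'%(-q[0],q[1],ok.sum()))
E
```

```text
+x yaw rel -0.0368 x at y=-.016: 0.0593 54 62
-x yaw rel -0.0199 x at y=-.016: -0.0511 59 62Traceback (most recent call last):
  File "<stdin>", line 24, in <module>
    raise TypeError("expected non-empty vector for x")
TypeError: expected non-empty vector for x
```

Long sides read −0.02 to −0.037 against the fitted jig. The jig's own edges read about −0.015, so the board is roughly −0.01 to −0.02 off square. That is probably in tolerance, but a gentle push on the trailing end's fence-side half will seat it squarely.

```bash
python3 -m creep '{"motion":[{"claw":0,"slide":[2.2,-1.7,-4],"yaw":0},{"claw":0,"slide":[2.2,-1.7,-4],"yaw":0},{"claw":0,"slide":[2.2,-1.6,-4],"yaw":0},{"claw":0,"slide":[0,0,-4.5],"yaw":0},{"claw":0,"slide":[0,0,-4.5],"yaw":0},{"claw":0,"slide":[0,0,-4.5],"yaw":0},{"claw":0,"slide":[0,0,-2.9],"yaw":0},{"claw":0,"slide":[0,0,0],"yaw":0}]}'|grep -E 'ee_pos|contact'
```

```text
ee_pos: [0.5278, 0.0193, 0.0226]
contact_force: [-0.3, 1.3, 0.7]
```

```bash
python3 -m creep '{"motion":[{"claw":0,"slide":[1,0.5,-0.1],"yaw":0},{"claw":0,"slide":[0,0.6,0],"yaw":0},{"claw":0,"slide":[0,0.3,0],"yaw":0},{"claw":0,"slide":[0,0,0],"yaw":0}]}'|grep -E 'ee_pos|contact'; python3 -m creep '{"motion":[{"claw":0,"slide":[0,0.25,0],"yaw":0},{"claw":0,"slide":[0,0,0],"yaw":0}]}'|grep -E 'ee_pos|contact'; python3 -m creep '{"motion":[{"claw":0,"slide":[0,0.25,0],"yaw":0},{"claw":0,"slide":[0,0,0],"yaw":0}]}'|grep -E 'ee_pos|contact'
```

```text
ee_pos: [0.5424, 0.0329, 0.0277]
contact_force: [-0.6, 0.5, 0.2]
ee_pos: [0.5417, 0.0349, 0.0268]
contact_force: [-1.0, -0.0, -0.3]
ee_pos: [0.5415, 0.0373, 0.0262]
contact_force: [0.5, 0.2, -0.7]
```

```bash
python3 -m creep '{"motion":[{"claw":0,"slide":[0,0,-0.5],"yaw":0},{"claw":0,"slide":[0,0.2,0],"yaw":0},{"claw":0,"slide":[0,0,0],"yaw":0}]}'|grep -E 'ee_pos|contact'; python3 -m creep '{"motion":[{"claw":0,"slide":[0,0.2,0],"yaw":0},{"claw":0,"slide":[0,0,0],"yaw":0}]}'|grep -E 'ee_pos|contact'; python3 -m creep '{"motion":[{"claw":0,"slide":[0,0.2,0],"yaw":0},{"claw":0,"slide":[0,0,0],"yaw":0}]}'|grep -E 'ee_pos|contact'
```

```text
ee_pos: [0.5413, 0.0393, 0.0207]
contact_force: [-0.3, -0.2, 0.0]
ee_pos: [0.5416, 0.0411, 0.021]
contact_force: [-0.1, -0.4, -0.2]
ee_pos: [0.5417, 0.0416, 0.0211]
contact_force: [-1.5, -8.0, -1.4]
```

```bash
python3 -m creep '{"motion":[{"claw":0,"slide":[0,0.15,0],"yaw":0},{"claw":0,"slide":[0,0,0],"yaw":0}]}'|grep -E 'ee_pos|contact'; python3 -m creep '{"motion":[{"claw":0,"slide":[-0.1,-2,0],"yaw":0},{"claw":0,"slide":[-8,0,0],"yaw":0},{"claw":0,"slide":[0,0,0],"yaw":0}]}'|grep -E 'ee_pos|contact'
```

```text
ee_pos: [0.5417, 0.0419, 0.021]
contact_force: [-1.2, -13.9, -1.6]
ee_pos: [0.479, 0.0263, 0.0204]
contact_force: [-0.9, 1.2, -1.0]
```

```bash
python3 -m creep '{"motion":[{"claw":0,"slide":[-0.9,1.3,0],"yaw":0},{"claw":0,"slide":[0,0.3,0],"yaw":0},{"claw":0,"slide":[0,0,0],"yaw":0}]}'|grep -E 'ee_pos|contact'; for i in 1; do python3 -m creep '{"motion":[{"claw":0,"slide":[0,0.2,0],"yaw":0},{"claw":0,"slide":[0,0,0],"yaw":0}]}'|grep -E 'ee_pos|contact'; done; python3 -m creep '{"motion":[{"claw":0,"slide":[0,0.15,0],"yaw":0},{"claw":0,"slide":[0,0,0],"yaw":0}]}'|grep -E 'ee_pos|contact'
```

```text
ee_pos: [0.4826, 0.0417, 0.0213]
contact_force: [-0.4, -1.1, -0.1]
ee_pos: [0.4826, 0.0429, 0.0212]
contact_force: [0.7, 0.7, 0.4]
ee_pos: [0.4819, 0.0442, 0.0211]
contact_force: [0.2, -0.6, -0.5]
```

```bash
python3 -m creep '{"motion":[{"claw":0,"slide":[0,0.15,0],"yaw":0},{"claw":0,"slide":[0,0,0],"yaw":0}]}'|grep -E 'ee_pos|contact'; python3 -m creep '{"motion":[{"claw":0,"slide":[0,0.15,0],"yaw":0},{"claw":0,"slide":[0,0,0],"yaw":0}]}'|grep -E 'ee_pos|contact';  python3 -m creep '{"motion":[{"claw":0,"slide":[0,0.15,0],"yaw":0},{"claw":0,"slide":[0,0,0],"yaw":0}]}'|grep -E 'ee_pos|contact'
```

```text
ee_pos: [0.4816, 0.0457, 0.0211]
contact_force: [-0.1, -0.0, -0.2]
ee_pos: [0.4817, 0.0472, 0.0211]
contact_force: [1.0, -0.5, 0.2]
ee_pos: [0.4817, 0.0476, 0.0211]
contact_force: [-1.0, -7.5, -0.4]
```

The probes at both ends give a board yaw of −0.100 rad, against −0.086 to −0.10 for the jig, so it is square to about 0.015 rad. I'll retreat and hand in.

```bash
python3 -m creep '{"motion":[{"claw":0,"slide":[0,-2,0],"yaw":0},{"claw":0,"slide":[0,-1,4],"yaw":0},{"claw":0,"slide":[0,0,4.5],"yaw":0},{"claw":0,"slide":[0,0,4.5],"yaw":0},{"claw":0,"slide":[0,0,4.5],"yaw":0},{"claw":0,"slide":[0,0,4.5],"yaw":0},{"claw":0,"slide":[0,0,0],"yaw":0},{"claw":0,"slide":[0,0,0],"yaw":0}]}'|grep -E 'time|ee_pos|contact'
python3 - <<'E'
from fit import *
im=grab('side');p=[.5087,.1506,-.0863]
for n,y in(('left_tab',.04),('right_tab',-.03)):
    print(n,proj(im,J(p,[(-.078,y,.03)])),[r['pixel'] for r in models.pinpoint('side',n)[:1]])
from cell import hand_in
print(hand_in())
E
```

```text
time: 31.0
ee_pos: [0.4818, 0.0188, 0.2421]
contact_force: [-0.7, 0.8, 0.5]
left_tab [[300.55809324 194.83399192]] [[300.9, 192.9]]
right_tab [[281.0332911  179.23446418]] [[281.3, 178.1]]
the job is handed in; nothing more can be done
None
```

The job is handed in at about 31 s: the larger foam board is home against the end stop and square to about 0.015 rad, both straps snapped shut under their catches, and no jar or bottle was pushed; hand-in returned no verdict.

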